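Stack the sample tins on the shaker and close the retainer slide

ROBOT

A 6-joint arm with a two-finger parallel gripper is mounted at the origin on the work surface. World frame = base frame: x ahead of the robot, y to its left, z up, the work surface at z = 0. Lengths are in m, angles in degrees, forces in N, time in s.
With the tool pointing down it reaches from about 0.275 to 0.725 m from the base axis. Payload 15.9 kg.
Tool frame: the origin (TCP) lies midway between the tips of the shut fingers; the grasp point (between the pads) lies 19 mm behind it; z points along the fingers, y is the line along which they close (so a half turn about z gives the same grasp; the last joint's range is limited). The gripper opens to 85 mm and grips with 20 to 120 N. Pads are 22 mm wide; open, the fingers measure 114 mm over their backs; the gripper's body (76 mm by 85 mm) begins 54 mm behind the grasp point. The pads swing forward as they close: fully open they stand 13 mm farther back than shut.
Start: joints at [70.417, 12.198, -1.971, 75.831, 0, 90], TCP at [0.168, 0.471, 0.231] pointing down, gripper open.
Joint ranges: [-170.91, 170.91], [-42.67, 98.43], [-65.05, 77.54], [-120.47, 116.71], [-90, 82.35], [-180, 180]. Speed limits (degrees/s): [108.29, 108.29, 136.94, 147.25, 180, 180].

INTERFACE

Orientations are given as a 3x3 rotation matrix whose columns are the frame's x, y, z axes.
In Python, from bench import read_state, snapshot, calibration, sign_off gives the robot as it stands. The module is installed in compiled form; this text tells all that it offers.
- The arm moves only by the shell command python3 -m creep 'ROWS'. ROWS is JSON, a list of rows, each a list of 5 numbers: the shift along the tool's x, y, z in mm, then the turn about the tool's z in rad, then the closure, from 0 (fully open) to 1 (shut). In form: [[x, y, z, twist, claw], ...]. A call has 1 to 12 rows; each row is the pose to reach, as a shift and turn from the pose commanded when the call began, along the tool's axes at that moment; what a row does not reach only later rows make up. A row lasts 1/10 s, in which the tool goes at most 50 mm and 8.59 degrees, less where a joint would pass 70% of its speed; a pose out of reach is approached as far as the arm can. A call with a gripper value outside its range is refused whole. The fingers move at their own pace and stop on an object; the grip force is fixed at half the most. Time passes only in rows, so rows that repeat a pose let the fingers close. It gives the time, the measured TCP pose, the force, the opening and the grip force at its end, in the units of the state.
- read_state(): the state, without advancing time (a new reading comes with each control period).
- snapshot(name): name is "scene" or "top"; returns the picture (480x640x3 uint8, blue, green, red); there is no depth.
- calibration(name): a dict with "fovy" (degrees; the focal length in pixels is half the picture's height over the tangent of half this angle, whatever the lens; pixels are square), "cx", "cy" (the principal point, pixels), "rvec" (rotation vector, rad) and "tvec" (3), from world to camera coordinates, as OpenCV has them. Camera axes: x right, y down, z forward; pixel columns grow to the right and rows downward; lengths in m; the calibration is good to about 2 mm. A picture is of the moment at which its call begins. calibration takes no time and is no camera call.
- sign_off(): hands the job in; it is judged then, once.
The state is a dict: "time_s": time; "joint_positions": joint angles; "qd": joint speeds; "joint_torque": joint torques, N m; "position": TCP position; "eef_rot": TCP orientation; "wrist_force": force on the tool from outside, world axes, zero at the start; "ft_torque": the same for the moment, N m; "finger_gap": finger opening in m; "grasp_force": force on a finger pad.
Only numpy, scipy, OpenCV 4.12 (cv2) and the standard library are available. Lean on these libraries where they do the work, as an engineer would, in place of code of your own. Each camera call takes 0.05 s, during which the arm holds its last target. There are 200 camera calls.

TASK

On the bench shaker, slide the black retainer grip back to its open stop so that its steel bar is clear of the nest. Set the small loose tin flat and squarely on top of its twin in the nest, let it go, then slide the grip all the way to the other end stop so that the bar closes over the pile. Leave the big tin, the bottle and the flask where they stand.

Things in the scene. Friction and masses are not known exactly. Their poses are not given: they have to be found in the camera images.
- shaker: low cream bench shaker, fixed, 200 (x) x 240 (y) mm, flat aluminium deck 80 mm above the bench; origin at the centre of its underside; its x points away from the control panel (the panel with two black dials faces the robot), its y runs along the retainer's track
- nest (a point): centre of the round nest on the shaker's deck, at deck height, at (30, 40, 80) mm in the shaker's frame; a rubber ring 6 mm high, 57 mm inside, 66 mm outside, lies around it; axes as the shaker
- retainer (a joint): travel of the retainer along the shaker's +y, in m: 0 at the open stop (bar 90 mm clear of the nest's centre), 0.090 at the closed end stop (bar across the nest's centre); it starts in between, with the bar over the nest, and stays where it is left; it takes about 3 N to slide
- grip_top (a point): centre of the top of the retainer's black upright grip, 26 mm (shaker x) x 22 mm (y), 10 to 70 mm above the deck, on a 30 x 24 mm foot; its track lies 90 mm nearer the panel than the nest's centre. From its far side a flat steel bar, 16 mm wide, 57 to 63 mm above the deck, reaches along the shaker's +x to 120 mm from the grip's centre. Axes as the shaker
- tin_nested: round lidded aluminium sample tin, 56 mm diameter over the lid (52 mm below it), 26 mm high, lid from 14 mm up, flat top, standing in the nest with its underside on the deck; origin at the centre of its underside, z up
- tin_loose: the twin of the nested tin, same shape and size (56 x 26 mm, 50 to 100 g), standing loose on the bench; origin at the centre of its underside, z up
- tin_big: bystander: larger aluminium tin, 78 mm diameter, 46 mm high; origin at the centre of its underside
- bottle: bystander: whitish plastic bottle with a black cap, 56 mm diameter, 125 mm high; origin at the centre of its underside
- flask: bystander: stoppered glass measuring flask, 72 mm diameter, 168 mm high; origin at the centre of its underside
Mind the look-alikes: they are no part of the job. What is shaped like the tin_loose but blue or purple is not meant.

How it is judged:
By the outcome, as a careful person would: the job done as asked, in the order asked, and still so for the second after the job is handed in, with the robot touching nothing.
It also fails if it takes over 58 s, if anything falls off the work surface, if the arm or the gripper's body presses on something with over 40 N, if the wrist force passes 120 N, or if a joint passes its speed limit or range.

## Working session

There is one attempt and no reset: what is moved stays moved. The work goes in short steps, Python scripts to look and compute and a shell command to move; the robot and the scene stay as the last step left them, time stands still between calls to the robot, and variables do not carry over. Pictures are saved under pics/ and viewed, at most 13 in all, crops included, and the job is handed in when it is done.

```bash
mkdir -p pics; python3 - <<'E'
from bench import *
import cv2
for n in("scene","top"):
    cv2.imwrite(f"pics/{n}0.png",snapshot(n)); print(n,calibration(n))
s=read_state();print(s["time_s"],s["position"],s["eef_rot"],s["finger_gap"])
E
```

```text
scene {'fovy': 47.73848664148293, 'cx': 315.78205470754204, 'cy': 237.6366916058787, 'rvec': array([ 1.06883048,  2.46784923, -0.93288086]), 'tvec': array([ 0.44793528, -0.20740569,  1.32271246])}
top {'fovy': 57.280262882900836, 'cx': 325.9919431823488, 'cy': 242.9828082047454, 'rvec': array([-2.21230838,  2.21364881, -0.08511454]), 'tvec': array([-0.06630584,  0.57408271,  0.85780745])}
0.1 [0.16748537 0.47080179 0.23086254] [[-9.42162757e-01  3.35155526e-01 -3.37494996e-04]
 [ 3.35155695e-01  9.42162303e-01 -9.24454203e-04]
 [ 8.13912795e-06 -9.84099690e-04 -9.99999516e-01]] 0.08551174000536484
```

View pics/scene0.png

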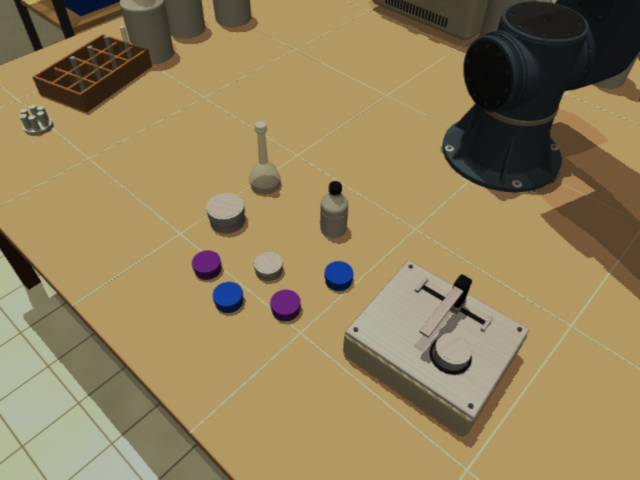

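View pics/top0.png

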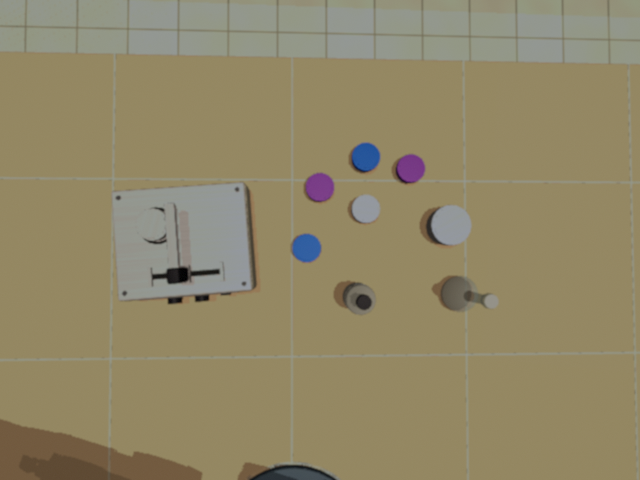

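Candidates for the loose tin in the top view are: plain small tin (366,209), nested twin (155,225), big tin (449,225), blue (366,157) and (307,247), purple (320,187) and (410,168). I choose the plain aluminium one at (366,209), scene view (268,265). The shaker is at left, with its dials at (175,300) and (202,298), so its +x points up in the picture and its +y points left.

```bash
cat > h.py <<'E'
import numpy as np,cv2
from bench import *
def cam(n):
    c=calibration(n);f=240/np.tan(np.radians(c["fovy"]/2))
    return np.array([[f,0,c["cx"]],[0,f,c["cy"]],[0,0,1]]),cv2.Rodrigues(c["rvec"])[0],np.array(c["tvec"]),c
def ray(n,uv,z):
    K,R,t,_=cam(n);C=-R.T@t;d=R.T@np.linalg.inv(K)@np.array([*uv,1.]);return (C+d*(z-C[2])/d[2])[:2]
def proj(n,P):
    K,R,t,_=cam(n);p=K@(R@np.array(P,float)+t);return p[:2]/p[2]
def blobs(n,im,box,mask,amin,amax):
    x0,y0,x1,y1=box;m=mask(im[y0:y1,x0:x1].astype(int)).astype(np.uint8)
    k,l,s,c=cv2.connectedComponentsWithStats(m)
    return [(c[i]+[x0,y0],s[i]) for i in range(1,k) if amin<=s[i][4]<=amax]
E
python3 - <<'E'
from h import *
T=snapshot("top");S=snapshot("scene")
for n in("top","scene"):
    K,R,t,_=cam(n);print(n,"C",(-R.T@t).round(3))
dark=lambda a:a.max(2)<75
for n,im,b in(("top",T,(105,175,262,310)),("scene",S,(338,255,535,435))):
    for c,s in blobs(n,im,b,dark,4,900): print(n,c.round(1),s,ray(n,c,.08).round(4))
grey=lambda a:((a.max(2)-a.min(2))<30)&(a.min(2)>100)
for n,im,b in(("top",T,(345,185,390,235)),("scene",S,(245,245,292,285))):
    for c,s in blobs(n,im,b,grey,50,2000): print(n,"tin",c.round(1),s,ray(n,c,.026).round(4))
a=cv2.resize(T[140:320,105:265],None,fx=3,fy=3);b=cv2.resize(T[180:240,340:395],None,fx=4,fy=4)
c=cv2.resize(S[240:290,240:300],None,fx=4,fy=4)
o=np.zeros((540,740,3),np.uint8);o[:540,:480]=a;o[:240,490:710]=b;o[260:460,490:730]=c
cv2.imwrite("pics/crop1.png",o)
E
```

```text
top C [ 0.547 -0.027  0.877]
scene C [1.069 0.37  0.845]
top [117.8 197.4] [12 22  3  2  5] [0.6532 0.3082]
top [160.9 208.9] [53 33  6  3 11] [0.6329 0.2323]
top [249.  211.5] [144  33   1   8   8] [0.6288 0.0757]
top [250.1 225.5] [145  45   2  12  12] [0.6034 0.0737]
top [251.  236.5] [146  59   1   6   6] [0.5836 0.0719]
top [156.6 241.6] [43 65 18  4 32] [0.5743 0.2394]
top [251.  242.5] [146  66   1   4   4] [0.5728 0.0719]
top [253.  265.5] [147  71   3  40  42] [0.5314 0.0681]
top [181.6 274.4] [ 47  92  67  17 505] [0.5158 0.1948]
top [124.2 292.8] [ 18 117   3   3   6] [0.4834 0.2949]
top [225.4 293.4] [117 118   8   2   9] [0.4814 0.117 ]
top [201.8 297.5] [ 90 120  14   6  74] [0.4744 0.1589]
top [174.6 299.9] [ 63 122  14   7  78] [0.4705 0.2068]
scene [410.2 266.2] [71 10  3  3  6] [0.4977 0.0829]
scene [463.7 298.1] [112  20  35  49 494] [0.4912 0.1921]
scene [344.5 285.4] [ 0 23 15 13 93] [0.612  0.0249]
scene [432.6 292.3] [ 83  30  24  15 101] [0.518 0.146]
scene [355.3 329. ] [16 73  3  3  7] [0.6671 0.0961]
scene [519.2 329. ] [180  73   4   3  10] [0.4814 0.293 ]
scene [446.2 362.7] [ 91  85  43  35 474] [0.6161 0.2399]
scene [470.5 405.5] [131 149   4   4  14] [0.6509 0.3061]
top tin [365.7 208.2] [  7   9  29  29 658] [ 0.6415 -0.1436]
scene tin [267.8 263. ] [ 10   8  27  21 450] [ 0.6411 -0.143 ]
```

View pics/crop1.png

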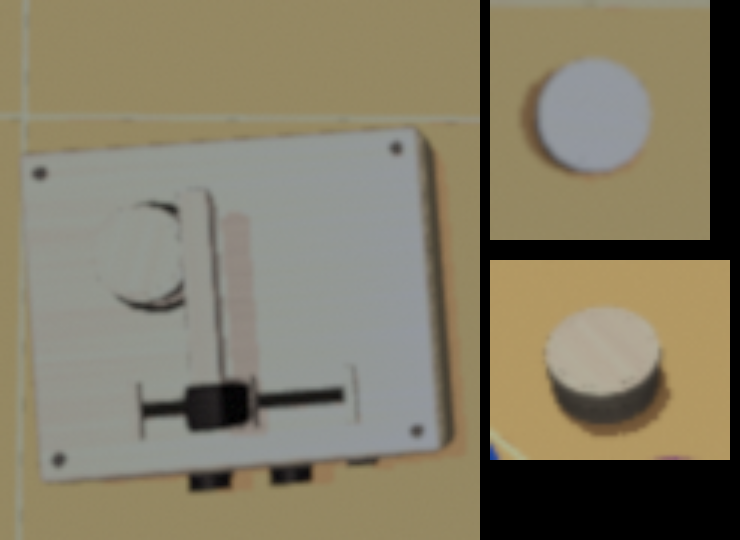

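The crop confirms the plain tin, with a grey lid and no colour, at world (0.641,-0.143). The shaker's four screws are clear. The bar runs over the nest, with the grip at about (177,275).

```bash
cat >> h.py <<'E'
def go(P,yaw):  # world target, angle of tool y from world x (deg) -> tool shift mm, twist
    s=read_state();R=np.array(s["eef_rot"]);d=R.T@(np.array(P)-s["position"])*1000
    a=np.degrees(np.arctan2(R[1,1],R[0,1]));tw=(-(yaw-a)+90)%180-90
    print("shift",d.round(1),"twist",np.radians(tw).round(4),"of",a.round(2),"t",s["time_s"])
yaw=np.radians(4.43);c0=np.array([.5754,.1955])
def sh(x,y): return c0+np.array([x*np.cos(yaw)-y*np.sin(yaw),x*np.sin(yaw)+y*np.cos(yaw)])/1000
def inv(p): d=(np.array(p)-c0)*1000;return np.array([d[0]*np.cos(yaw)+d[1]*np.sin(yaw),-d[0]*np.sin(yaw)+d[1]*np.cos(yaw)])
E
python3 - <<'E'
from h import *
T=snapshot("top");S=snapshot("scene")
for uv in((237,189.3),(244,283.7)): print(ray("top",uv,.08))
# black grip: wide rows in top; top face in scene
m=(T[262:288,160:200].max(2)<60);print("top cols",[(262+i,160+np.flatnonzero(r).min(),160+np.flatnonzero(r).max()) for i,r in enumerate(m) if r.any()])
m=(S[270:330,440:480].max(2)<60);print("sc",[(270+i,440+np.flatnonzero(r).min(),440+np.flatnonzero(r).max()) for i,r in enumerate(m) if r.any()][::2])
for q in(20,30,40,50):
  print(q,[proj(n,[*sh(-60+a,-50+q+b),.15]).round(1).tolist() for n in("top","scene") for a,b in((13,11),(13,-11),(-13,-11),(-13,11))])
E
```

```text
[0.66892162 0.09739686]
[0.49870556 0.08409569]
top cols [(268, np.int64(178), np.int64(186)), (269, np.int64(168), np.int64(187)), (270, np.int64(167), np.int64(187)), (271, np.int64(167), np.int64(199)), (272, np.int64(167), np.int64(199)), (273, np.int64(166), np.int64(199)), (274, np.int64(161), np.int64(199)), (275, np.int64(160), np.int64(193)), (276, np.int64(160), np.int64(188)), (277, np.int64(160), np.int64(188)), (278, np.int64(167), np.int64(187)), (279, np.int64(168), np.int64(187)), (280, np.int64(168), np.int64(186)), (281, np.int64(168), np.int64(184)), (282, np.int64(168), np.int64(178))]
sc [(275, np.int64(461), np.int64(463)), (277, np.int64(459), np.int64(466)), (279, np.int64(457), np.int64(470)), (281, np.int64(456), np.int64(471)), (283, np.int64(455), np.int64(470)), (285, np.int64(454), np.int64(469)), (287, np.int64(458), np.int64(469)), (289, np.int64(462), np.int64(468)), (291, np.int64(463), np.int64(467)), (293, np.int64(462), np.int64(466)), (295, np.int64(440), np.int64(466)), (297, np.int64(440), np.int64(465)), (299, np.int64(441), np.int64(464)), (3
[... 232 characters left out ...]
64(464), np.int64(471)), (315, np.int64(467), np.int64(474)), (317, np.int64(471), np.int64(478)), (319, np.int64(475), np.int64(479)), (321, np.int64(478), np.int64(479))]
20 [[183.2, 267.3], [196.8, 266.3], [197.9, 282.2], [184.3, 283.3], [449.7, 280.4], [437.7, 273.6], [445.7, 263.9], [457.5, 270.5]]
30 [[177.0, 267.8], [190.6, 266.7], [191.7, 282.7], [178.1, 283.8], [455.2, 283.6], [443.1, 276.7], [451.0, 266.9], [463.0, 273.6]]
40 [[170.7, 268.3], [184.4, 267.2], [185.5, 283.2], [171.8, 284.3], [460.8, 286.7], [448.6, 279.8], [456.5, 269.9], [468.5, 276.7]]
50 [[164.5, 268.8], [178.2, 267.7], [179.3, 283.7], [165.6, 284.8], [466.4, 289.9], [454.1, 282.9], [461.9, 273.0], [474.1, 279.8]]
```

```bash
python3 - <<'E'
from h import *
print(sh(-60,-3.5),sh(30,40))
go([*sh(-60,-3.5),.231],94.43);go([*sh(-60,-3.5),.118],94.43)
E
```

```text
[0.5158496  0.18737599] [0.60222073 0.23769773]
shift [-4.232e+02 -1.504e+02  2.000e-01] twist -0.4191 of 70.42 t 0.3
shift [-423.2 -150.4  113.2] twist -0.4191 of 70.42 t 0.3
```

```bash
python3 -m creep '[[-40,-14,0,-0.1,0],[-85,-30,0,-0.2,0],[-130,-46,0,-0.3,0],[-175,-62,0,-0.419,0],[-220,-78,0,-0.419,0],[-265,-94,0,-0.419,0],[-310,-110,0,-0.419,0],[-355,-126,0,-0.419,0],[-395,-140,0,-0.419,0],[-423,-150,0,-0.419,0],[-423,-150,0,-0.419,0],[-423,-150,0,-0.419,0]]'; python3 - <<'E'
from h import *
go([*sh(-60,-3.5),.118],94.43)
E
```

```text
time_s: 1.5
position: [0.5159, 0.1876, 0.231]
eef_rot: [[-0.997, -0.076, -0.001], [-0.076, 0.997, -0.0], [0.001, 0.0, -1.0]]
wrist_force: [-0.3, 0.1, 0.9]
finger_gap: 0.0854
grasp_force: 0.0
shift [  0.   -0.2 113. ] twist -0.0014 of 94.35 t 1.5
```

```bash
python3 -m creep '[[0,0,35,0,0],[0,0,70,0,0],[0,0,95,0,0],[0,0,113,0,0],[0,0,113,0,0.3],[0,0,113,0,0.6],[0,0,113,0,1],[0,0,113,0,1],[0,0,113,0,1],[0,0,113,0,1],[0,0,113,0,1],[0,0,113,0,1]]'; python3 - <<'E'
from h import *
cv2.imwrite("pics/g1.png",np.hstack([cv2.resize(snapshot("scene")[220:420,340:540],None,fx=2,fy=2),cv2.resize(snapshot("top")[170:320,100:270],(400,400))]))
E
```

```text
time_s: 2.7
position: [0.5164, 0.1883, 0.1195]
eef_rot: [[-0.997, -0.077, 0.002], [-0.077, 0.997, 0.001], [-0.002, 0.001, -1.0]]
wrist_force: [-2.2, 0.8, 8.4]
finger_gap: 0.0214
grasp_force: 59.2
```

View pics/g1.png

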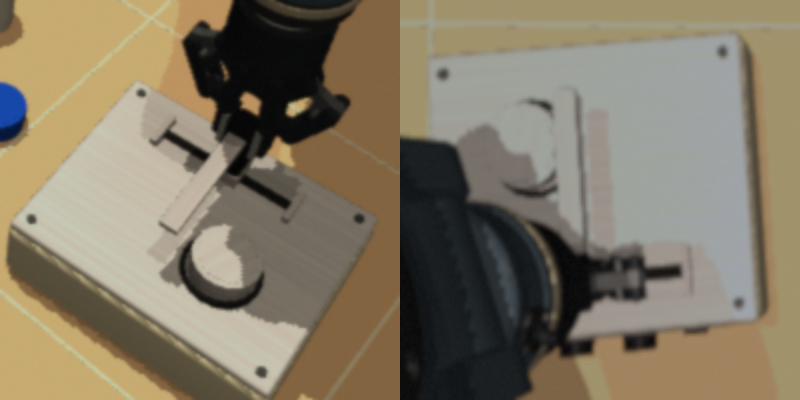

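The gripper holds the grip (gap 21.4 mm). Now I slide it to the open stop.

```bash
python3 -m creep '[[0,-6,0,0,1],[0,-12,0,0,1],[0,-18,0,0,1],[0,-24,0,0,1],[0,-30,0,0,1],[0,-35,0,0,1],[0,-39,0,0,1],[0,-42,0,0,1],[0,-43,0,0,1],[0,-44,0,0,1]]'; python3 - <<'E'
from h import *
print(inv(read_state()["position"][:2]))
E
```

```text
time_s: 3.8
position: [0.5198, 0.1445, 0.1195]
eef_rot: [[-0.997, -0.077, 0.002], [-0.077, 0.997, 0.001], [-0.002, 0.001, -1.0]]
wrist_force: [-1.4, 2.8, 8.0]
finger_gap: 0.0211
grasp_force: 59.2
[-59.42084782 -46.5893859 ]
```

```bash
python3 -m creep '[[0,-1,0,0,1],[0,-2,0,0,1],[0,-3,0,0,1],[0,-4,0,0,1],[0,-4,0,0,1]]'; python3 - <<'E'
from h import *
print(inv(read_state()["position"][:2]))
E
```

```text
time_s: 4.3
position: [0.5201, 0.1404, 0.1194]
eef_rot: [[-0.997, -0.077, 0.002], [-0.077, 0.997, 0.001], [-0.002, 0.001, -1.0]]
wrist_force: [-2.6, 1.3, 7.8]
finger_gap: 0.0212
grasp_force: 59.2
[-59.42901949 -50.63873074]
```

```bash
python3 -m creep '[[0,-0.5,0,0,1],[0,-1,0,0,1],[0,-1.5,0,0,1],[0,-2,0,0,1],[0,-2,0,0,1]]'; python3 - <<'E'
from h import *
print(inv(read_state()["position"][:2]))
E
```

```text
time_s: 4.8
position: [0.5201, 0.1399, 0.1195]
eef_rot: [[-0.997, -0.078, 0.001], [-0.078, 0.997, 0.004], [-0.002, 0.004, -1.0]]
wrist_force: [-2.9, 13.0, 6.6]
finger_gap: 0.0209
grasp_force: 59.3
[-59.42175282 -51.18001621]
```

The open stop is reached at 13 N. I relax, open and lift, then plan the tin grasp. Driving against the stop puts the shaker's y about 1 mm lower, so I update the centre.

```bash
python3 -m creep '[[0,0.8,0,0,1],[0,0.8,0,0,0],[0,0.8,0,0,0],[0,0.8,0,0,0],[0,0.8,0,0,0],[0,0.8,0,0,0],[0,0.8,-30,0,0],[0,0.8,-75,0,0],[0,0.8,-110,0,0],[0,0.8,-110,0,0]]'
sed -i 's/c0=.*/c0=np.array([.5750,.1946])/' h.py; python3 - <<'E'
from h import *
S=snapshot("scene");m=(S[340:400,420:485].max(2)<75)
t=np.array([.6413,-.1433])
for n,c in(("purple",(320,187)),("blue",(307,247)),("blue2",(366,157)),("purple2",(410,168)),("big",(449,225))):
    d=ray("top",c,.026)-t;print(n,np.hypot(*d).round(3),np.degrees(np.arctan2(d[1],d[0])).round())
go([*t,.231],94.43);go([*t,0],94.43)
E
```

```text
time_s: 5.8
position: [0.5215, 0.1394, 0.233]
eef_rot: [[-0.997, -0.077, 0.007], [-0.077, 0.997, 0.002], [-0.007, 0.001, -1.0]]
wrist_force: [0.1, 1.1, -0.9]
finger_gap: 0.085
grasp_force: 0.0
purple 0.098 65.0
blue 0.137 123.0
blue2 0.101 -1.0
purple2 0.119 -48.0
big 0.168 -101.0
shift [ -98.4 -290.9   -0.4] twist -0.0002 of 94.42 t 5.85
shift [ -97.5 -291.1  230.6] twist -0.0002 of 94.42 t 5.85
```

```bash
python3 -m creep '[[-12,-40,0,0,0],[-28,-85,0,0,0],[-44,-130,0,0,0],[-60,-175,0,0,0],[-75,-220,0,0,0],[-90,-262,0,0,0],[-98,-291,0,0,0],[-98,-291,0,0,0],[-98,-291,0,0,0],[-98,-291,0,0,0]]'; python3 - <<'E'
from h import *
s=read_state();print(s["position"],s["eef_rot"])
go([.6413,-.1433,0],94.43)
E
```

```text
time_s: 6.85
position: [0.6394, -0.1428, 0.2278]
eef_rot: [[-0.997, -0.078, -0.001], [-0.078, 0.997, 0.0], [0.001, 0.0, -1.0]]
wrist_force: [-0.0, 0.6, -0.4]
finger_gap: 0.0854
grasp_force: 0.0
[ 0.63943488 -0.1428206   0.22781447] [[-9.96972931e-01 -7.77447011e-02 -8.58455262e-04]
 [-7.77450337e-02  9.96973209e-01  3.61031812e-04]
 [ 8.27788587e-04  4.26679577e-04 -9.99999566e-01]]
shift [ -2.   -0.7 227.8] twist 0.0005 of 94.46 t 6.85
```

```bash
python3 -m creep '[[-2,-0.7,45,0,0],[-2,-0.7,90,0,0],[-2,-0.7,135,0,0],[-2,-0.7,175,0,0],[-2,-0.7,205,0,0],[-2,-0.7,225,0,0],[-2,-0.7,225,0,0],[-2,-0.7,225,0,0.2]]'; python3 - <<'E'
from h import *
S=snapshot("scene")[200:330,200:360];T=snapshot("top")[140:270,300:430]
cv2.imwrite("pics/t1.png",np.hstack([cv2.resize(S,(492,400)),cv2.resize(T,(300,400))]))
E
```

```text
time_s: 7.65
position: [0.6419, -0.1434, 0.0041]
eef_rot: [[-0.997, -0.078, 0.0], [-0.078, 0.997, -0.0], [-0.0, -0.0, -1.0]]
wrist_force: [0.2, -0.0, -0.3]
finger_gap: 0.0732
grasp_force: 0.0
```

View pics/t1.png

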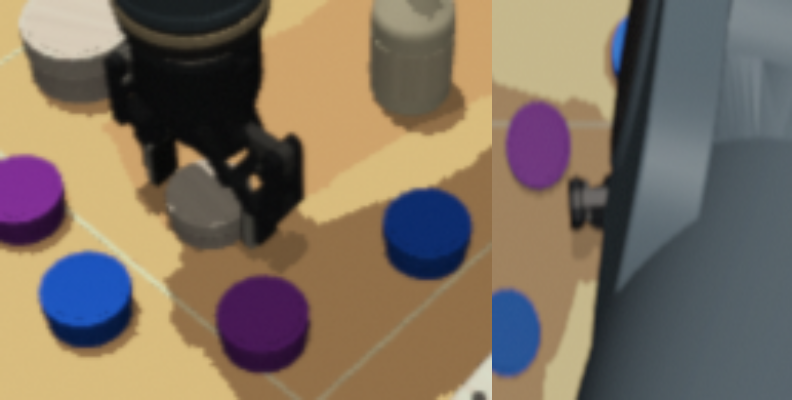

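The picture shows the fingers either side of the plain tin at crop (205,205), with the coloured ones clear. I close and lift a little.

```bash
python3 -m creep '[[0,0,0,0,0.4],[0,0,0,0,0.6],[0,0,0,0,0.8],[0,0,0,0,1],[0,0,0,0,1],[0,0,0,0,1],[0,0,-20,0,1],[0,0,-60,0,1],[0,0,-105,0,1],[0,0,-155,0,1],[0,0,-195,0,1],[0,0,-195,0,1]]'; python3 - <<'E'
from h import *
cv2.imwrite("pics/t2.png",cv2.resize(snapshot("scene")[130:330,180:380],(600,600)))
go([*sh(30,40),.2],94.43)
E
```

```text
time_s: 8.95
position: [0.6442, -0.1448, 0.2056]
eef_rot: [[-0.997, -0.077, 0.01], [-0.077, 0.997, -0.002], [-0.01, -0.003, -1.0]]
wrist_force: [0.0, -0.8, -0.8]
finger_gap: 0.0538
grasp_force: 63.3
shift [ 12.  383.4   1.4] twist -0.0002 of 94.42 t 9.0
```

View pics/t2.png

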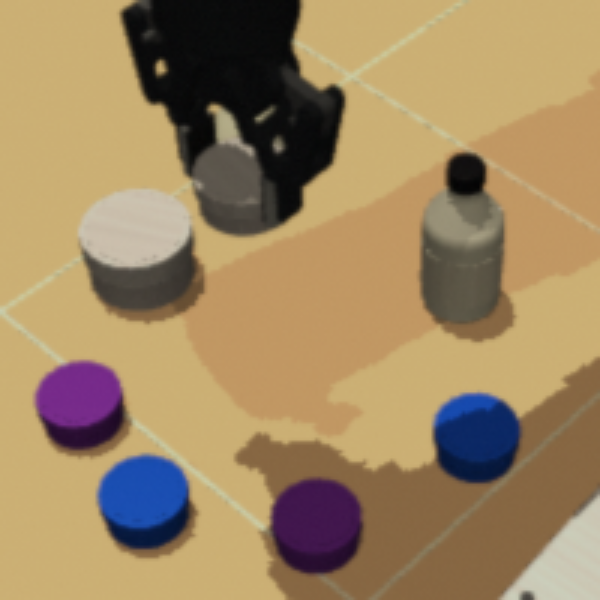

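The tin is held level at (235,190) in the crop and clear of the bench. I check the nest estimate against the picture before carrying it over.

```bash
python3 - <<'E'
from h import *
o=[]
for n,b in(("scene",(400,300,500,400)),("top",(110,180,210,280))):
    im=cv2.resize(snapshot(n)[b[1]:b[3],b[0]:b[2]],None,fx=4,fy=4,interpolation=cv2.INTER_CUBIC)
    for r,z,c in((.028,.106,(0,0,255)),(.033,.086,(0,255,0))):
        p=[(proj(n,[*(sh(30,40)+r*np.array([np.cos(a),np.sin(a)])),z])-b[:2]+.5)*4-.5 for a in np.arange(0,6.28,.25)]
        for q in p: cv2.circle(im,tuple(int(v) for v in q.round()),1,c,-1)
    o.append(im)
cv2.imwrite("pics/n1.png",np.hstack(o))
E
```

```text
(no output)
```

View pics/n1.png

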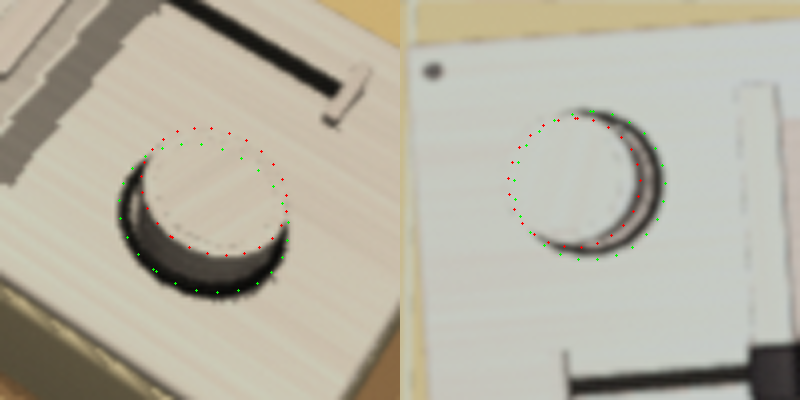

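The predicted ring (green) and lid (red) fall on the nest in both views to about 1 mm. The nest is near (210,215) in the scene crop and (585,180) in the top crop, and the bar is clear of it. Now I carry the tin over.

```bash
python3 -m creep '[[1,40,0,0,1],[2,85,0,0,1],[4,130,0,0,1],[5,175,0,0,1],[6,220,0,0,1],[8,265,0,0,1],[9,310,0,0,1],[10,345,0,0,1],[11,370,0,0,1],[11,383,0,0,1],[11,383,0,0,1],[11,383,0,0,1]]'; python3 - <<'E'
from h import *
s=read_state();print(s["position"],s["finger_gap"],s["wrist_force"])
go([.6027,.2368,.117],94.43)
E
```

```text
time_s: 10.3
position: [0.6012, 0.2359, 0.1976]
eef_rot: [[-0.997, -0.077, -0.001], [-0.077, 0.997, -0.001], [0.001, -0.001, -1.0]]
wrist_force: [0.5, -0.1, -0.8]
finger_gap: 0.0537
grasp_force: 63.4
[0.60124527 0.23594031 0.19763816] 0.053749173748999964 [ 0.49760972 -0.08587446 -0.79910141]
shift [-1.6  0.8 80.6] twist -0.0003 of 94.41 t 10.3
```

```bash
python3 -m creep '[[-1.6,0.8,30,0,1],[-1.6,0.8,55,0,1],[-1.6,0.8,70,0,1],[-1.6,0.8,77,0,1],[-1.6,0.8,80,0,1],[-1.6,0.8,80,0,1],[-1.6,0.8,80,0,1]]'; python3 - <<'E'
from h import *
cv2.imwrite("pics/p1.png",np.hstack([cv2.resize(snapshot("scene")[290:410,380:500],(500,500)),cv2.resize(snapshot("top")[180:280,110:170],(300,500))]))
go([.6027,.2368,.110],94.43)
E
```

```text
time_s: 11.0
position: [0.6034, 0.2376, 0.1192]
eef_rot: [[-0.997, -0.077, 0.001], [-0.077, 0.997, 0.0], [-0.001, 0.0, -1.0]]
wrist_force: [-0.1, 0.9, -1.0]
finger_gap: 0.054
grasp_force: 63.3
shift [ 0.7 -0.9  9.1] twist -0.0002 of 94.42 t 11.1
```

View pics/p1.png

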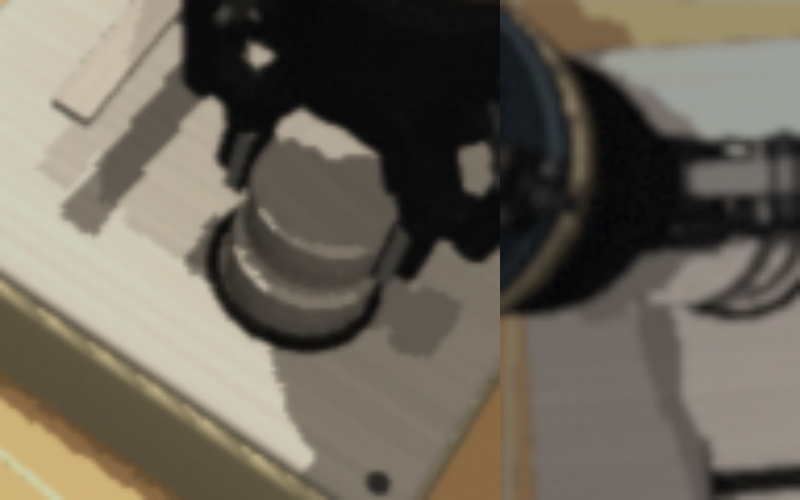

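The held tin, at (315,225) in the crop, hangs level right above its twin in the nest. I lower it gently.

```bash
python3 -m creep '[[0.7,-0.9,3,0,1],[0.7,-0.9,5,0,1],[0.7,-0.9,7,0,1],[0.7,-0.9,8,0,1],[0.7,-0.9,8,0,1]]'
```

```text
time_s: 11.6
position: [0.6023, 0.2368, 0.1113]
eef_rot: [[-0.997, -0.077, 0.001], [-0.077, 0.997, 0.0], [-0.001, 0.0, -1.0]]
wrist_force: [-4.7, -1.5, 13.7]
finger_gap: 0.0538
grasp_force: 64.7
```

```bash
python3 -m creep '[[0,0,-0.5,0,1],[0,0,-0.5,0,0.3],[0,0,-0.5,0,0],[0,0,-0.5,0,0],[0,0,-0.5,0,0],[0,0,-0.5,0,0],[0,0,-0.5,0,0],[0,0,-10,0,0],[0,0,-40,0,0],[0,0,-80,0,0],[0,0,-120,0,0],[0,0,-120,0,0]]'; python3 - <<'E'
from h import *
go([*sh(-60,-50),.235],94.43)
E
```

```text
time_s: 12.8
position: [0.604, 0.2375, 0.2369]
eef_rot: [[-0.997, -0.077, 0.008], [-0.077, 0.997, 0.003], [-0.008, 0.003, -1.0]]
wrist_force: [0.5, 0.0, 0.5]
finger_gap: 0.0854
grasp_force: 0.0
shift [ 92.2 -90.5   0.9] twist -0.0001 of 94.42 t 12.8
```

```bash
python3 -m creep '[[30,-30,0,0,0],[60,-60,0,0,0],[85,-83,0,0,0],[92,-90.5,0,0,0],[92,-90.5,0,0,0],[92,-90.5,0,0,0]]'; python3 - <<'E'
from h import *
o=[]
c=np.array([.6018,.2368])
for n,b in(("scene",(400,280,500,380)),("top",(110,180,210,280))):
    im=cv2.resize(snapshot(n)[b[1]:b[3],b[0]:b[2]],None,fx=4,fy=4,interpolation=cv2.INTER_CUBIC)
    for r,z,k in((.028,.132,(0,0,255)),(.028,.106,(0,255,0))):
        for a in np.arange(0,6.28,.25):
            q=(proj(n,[*(c+r*np.array([np.cos(a),np.sin(a)])),z])-b[:2]+.5)*4-.5
            cv2.circle(im,tuple(int(v) for v in q.round()),1,k,-1)
    o.append(im)
cv2.imwrite("pics/n2.png",np.hstack(o))
go([*sh(-60,-50),.118],94.43)
E
```

```text
time_s: 13.4
position: [0.5181, 0.1399, 0.2307]
eef_rot: [[-0.997, -0.077, 0.001], [-0.077, 0.997, 0.0], [-0.001, 0.0, -1.0]]
wrist_force: [0.5, 0.4, -0.2]
finger_gap: 0.0853
grasp_force: 0.0
shift [-9.000e-01 -1.000e-01  1.122e+02] twist 0.0004 of 94.45 t 13.5
```

View pics/n2.png

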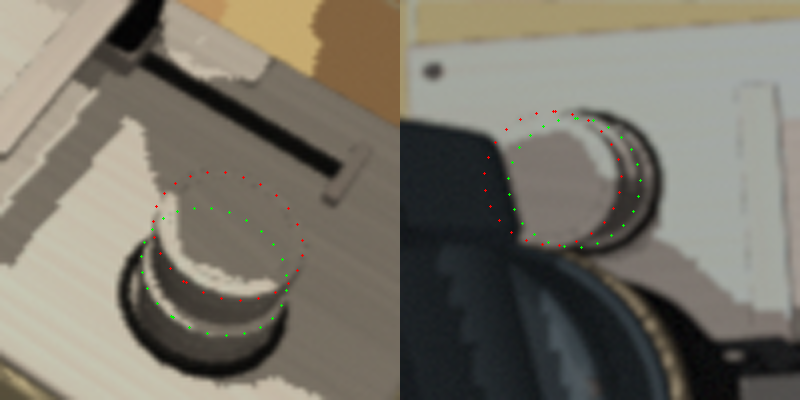

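The loose tin sits flat and concentric on its twin: its lid edge follows the predicted red circle to about 1 mm in both views. Now I grasp the grip and close the bar.

```bash
python3 -m creep '[[-1,0,35,0,0],[-1,0,70,0,0],[-1,0,95,0,0],[-1,0,112,0,0],[-1,0,112,0,0.3],[-1,0,112,0,0.6],[-1,0,112,0,1],[-1,0,112,0,1],[-1,0,112,0,1],[-1,0,112,0,1],[-1,0,112,0,1],[-1,0,112,0,1]]'
```

```text
time_s: 14.7
position: [0.5191, 0.1399, 0.1194]
eef_rot: [[-0.997, -0.077, 0.002], [-0.077, 0.997, 0.001], [-0.002, 0.001, -1.0]]
wrist_force: [-1.8, 2.7, 4.8]
finger_gap: 0.021
grasp_force: 58.8
```

```bash
python3 -m creep '[[0,5,0,0,1],[0,12,0,0,1],[0,20,0,0,1],[0,28,0,0,1],[0,36,0,0,1],[0,44,0,0,1],[0,52,0,0,1],[0,60,0,0,1],[0,67,0,0,1],[0,73,0,0,1],[0,78,0,0,1],[0,80,0,0,1]]'; python3 - <<'E'
from h import *
print(inv(read_state()["position"][:2]))
cv2.imwrite("pics/c1.png",cv2.resize(snapshot("scene")[260:410,370:520],(500,500)))
E
```

```text
time_s: 15.9
position: [0.5129, 0.2196, 0.1194]
eef_rot: [[-0.997, -0.077, 0.002], [-0.077, 0.997, 0.0], [-0.002, 0.0, -1.0]]
wrist_force: [-0.5, -2.2, 6.6]
finger_gap: 0.0209
grasp_force: 59.2
[-59.97803936  29.74716407]
```

View pics/c1.png

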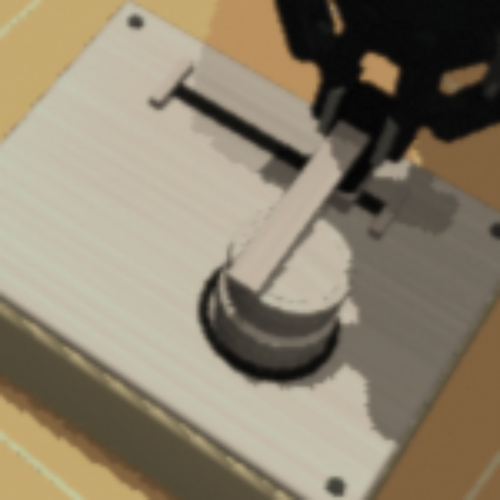

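The bar passes over the pile at (290,230) without disturbing it. About 10 mm of travel is left to the stop.

```bash
python3 -m creep '[[0,3,0,0,1],[0,6,0,0,1],[0,8,0,0,1],[0,9,0,0,1],[0,10,0,0,1],[0,10.5,0,0,1],[0,11,0,0,1],[0,11,0,0,1]]'; python3 -c "
from h import *
print(inv(read_state()['position'][:2]))"
```

```text
time_s: 16.75
position: [0.5121, 0.2298, 0.1194]
eef_rot: [[-0.997, -0.077, 0.002], [-0.077, 0.997, -0.001], [-0.002, -0.001, -1.0]]
wrist_force: [0.6, -6.4, 7.4]
finger_gap: 0.021
grasp_force: 59.3
[-59.98710103  39.92553099]
```

```bash
python3 -m creep '[[0,0.5,0,0,1],[0,1,0,0,1],[0,1,0,0,1],[0,1,0,0,1]]'; python3 -c "
from h import *
print(inv(read_state()['position'][:2]))"
```

```text
time_s: 17.15
position: [0.5121, 0.2298, 0.1193]
eef_rot: [[-0.997, -0.076, 0.002], [-0.076, 0.997, -0.002], [-0.002, -0.003, -1.0]]
wrist_force: [0.2, -13.6, 8.7]
finger_gap: 0.0211
grasp_force: 59.7
[-59.97918484  39.99468723]
```

The closed stop is reached: travel is 90 mm and the force has risen to 13.6 N with no motion. I relax, release, lift and check.

```bash
python3 -m creep '[[0,-1,0,0,1],[0,-1,0,0,0],[0,-1,0,0,0],[0,-1,0,0,0],[0,-1,0,0,0],[0,-1,0,0,0],[0,-1,-20,0,0],[0,-1,-60,0,0],[0,-1,-105,0,0],[40,-1,-120,0,0],[80,-1,-120,0,0],[80,-1,-120,0,0]]'; python3 - <<'E'
from h import *
cv2.imwrite("pics/f1.png",np.hstack([cv2.resize(snapshot("scene")[160:430,180:540],(480,360)),cv2.resize(snapshot("top")[170:310,100:220],(308,360))]))
E
```

```text
time_s: 18.35
position: [0.4283, 0.2237, 0.2391]
eef_rot: [[-0.997, -0.078, -0.0], [-0.078, 0.997, 0.0], [0.0, 0.0, -1.0]]
wrist_force: [1.5, 0.1, 0.1]
finger_gap: 0.0857
grasp_force: 0.0
```

View pics/f1.png

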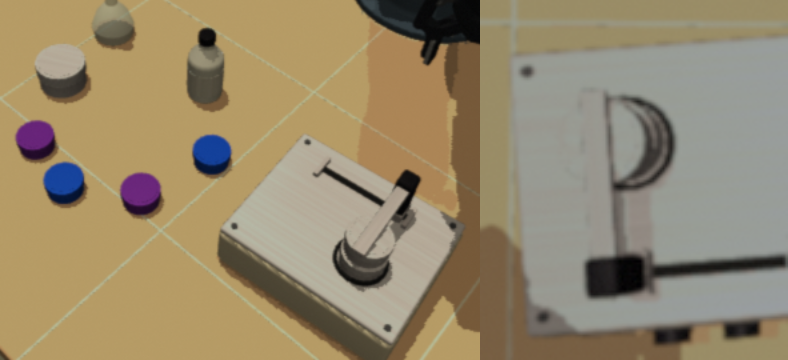

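The grip is at the closed stop at (405,185), the bar lies across the two-tin pile at (370,235), and the bystanders have not moved. The robot touches nothing.

```bash
python3 -c "
from bench import *
print(sign_off())"
```

```text
the job is handed in; nothing more can be done
None
```

The job is done and handed in at about 18 s: I slid the grip to its open stop, set the loose tin flat on its twin in the nest (about 1 mm off centre at most), and closed the bar over the pile to its end stop, leaving the big tin, bottle and flask untouched.

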